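# Stack boards in the burn-in fixture and latch its hold-down frame

### The job

Load the burn-in fixture: lower the plain insulating plate over the four posts first, then every circuit board on the bench (in any order) one above the other, and the fan plate last on top, each right way up and fully home on its feet. Then swing the hold-down frame over the stack and press its bar down until it snaps fully shut under the catches. Do not disturb the multimeter or the screwdriver.

Things in the scene. Friction and masses are not known exactly. Their poses are not given: they have to be found in the camera images.
- fixture: Fixed burn-in fixture of red-brown laminate; place and yaw vary. Base board 210 (x) x 225 (y) x 10 mm. Origin: on the bench, below nest; z up. Hinge pillars, 178 mm high, stand at x = +-82, y = 80 mm, catch pillars, 179 mm high, at x = +-82, y = -100 mm. The hold-down frame hinges about a line along x at y = 75, z = 165 mm.
- nest (a point): Point midway between the fixture's four steel posts, on the base board's top face (10 mm above the bench). Posts 6 mm thick at x = +-60, y = +-18 mm, 126 mm tall from here, the last 11 mm tapering to 2 mm. Plates stack at 23 mm pitch: the middle of the lowest one's thickness rests 20.5 mm above here, the next 43.5, then 66.5, 89.5, 112.5 mm.
- insulator_mid (a point): Insulating plate: red-brown, loose, 140 g, nothing on top. 140 (own x) x 56 (own y) x 5 mm, four 9 mm through holes at x = +-60, y = +-18 mm; fits the posts either way round. Stands on four white feet, 18 mm high, 8 mm thick, at x = +-45, y = +-20 mm. Long edges are clear, to be held across the 56 mm. Point: plate's centre, half-way through its thickness, 20.5 mm above the feet's soles.
- fan_plate_mid (a point): Fan plate: a red-brown plate like the insulating plate (same size, feet, holes, and the point in the same place) but with a square black cooling fan, 50 x 50 x 12 mm, in the middle of its top; 170 g, loose.
- frame (a joint): Opening angle of the hold-down frame, rad: 0 fully shut (level), to 2.6 swung over to the fixture's +y side; starts at 2.2 to 2.45. A stiff hinge (0.22 N m): it stays where left. In the last 0.13 rad two sprung brass catches over the catch pillars stop the bar's ends; 8 to 12 N down on the bar's middle snaps it under them. Without that it stays at about 0.1 rad.
- frame_bar (a point): Middle of the hold-down frame's round steel bar, on its axis: 14 mm thick, along the fixture's x, 156 mm clear between the frame's two flat arms. It can be pinched from above and turns in the fingers. It circles the hinge line on a radius of 145 mm: from fixture it is at y = 75 - 145 cos(angle), z = 165 + 145 sin(angle) mm.
- meter: Bystander: grey hand multimeter, 150 x 75 x 36 mm, loose; the point is in the middle of its underside.
- screwdriver_grip (a point): Bystander: black screwdriver, 200 mm long, loose; the point is on its handle.
- board1_mid (a point): Power-supply circuit board, tan, with components up to 15 mm high between x = -40 and +45 mm; 160 g, loose. All boards are alike; two or three of the three are present. Plate size, feet, holes and point as for the insulating plate.
- board2_mid (a point): Power-supply circuit board, tan, with components up to 15 mm high between x = -40 and +45 mm; 160 g, loose. All boards are alike; two or three of the three are present. Plate size, feet, holes and point as for the insulating plate.
- board3_mid (a point): Power-supply circuit board, tan, with components up to 15 mm high between x = -40 and +45 mm; 160 g, loose. All boards are alike; two or three of the three are present. Plate size, feet, holes and point as for the insulating plate.

How it is judged:
By the outcome, as a careful person would: the job done as asked, in the order asked, and still so for the second after the job is handed in, with the robot touching nothing.
Of board1, board2, board3 only 2 to 3 are there at a start; the rules pass over those that are not, and their reading is None.
At some moment in a run one of insulator, board1, board2, board3, fan_plate may be knocked a few centimetres aside while the robot is not near it.
It also fails if it takes over 210 s, if anything falls off the work surface, if the arm or the gripper's body presses on something with over 40 N, if the wrist force passes 120 N, or if a joint passes its speed limit or range.

### The arm

A 6-joint arm with a two-finger parallel gripper is mounted at the origin on the work surface. World frame = base frame: x ahead of the robot, y to its left, z up, the work surface at z = 0. Lengths are in m, angles in rad, forces in N, time in s.
With the tool pointing down it reaches from about 0.3 to 0.875 m from the base axis. Payload 4.2 kg.
Tool frame: the origin (TCP) lies midway between the tips of the shut fingers; the grasp point (between the pads) lies 19 mm behind it; z points along the fingers, y is the line along which they close (so a half turn about z gives the same grasp; the last joint's range is limited). The gripper opens to 85 mm and grips with 20 to 120 N. Pads are 22 mm wide; open, the fingers measure 114 mm over their backs; the gripper's body (76 mm by 85 mm) begins 54 mm behind the grasp point. The pads swing forward as they close: fully open they stand 13 mm farther back than shut.
Start: joints at [-1.152, 0.32, 1.565, -0, 1.257, -0.02], TCP at [0.244, -0.521, 0.231] pointing down, gripper open.
Joint ranges: [-3.11, 3.11], [-0.84, 2.01], [0.21, 2.61], [-1.34, 4.49], [0.05, 2.63], [-2.56, 2.56]. Speed limits (rad/s): [2.57, 2.57, 3.14, 3.14, 3.14, 3.14].

### API

Orientations are given as a 3x3 rotation matrix whose columns are the frame's x, y, z axes.
In Python, from workcell import ctrl, imaging gives the robot as it stands. The module is installed in compiled form; this text tells all that it offers.
- The arm moves only by the tool step_arm, never from a script. Its argument "increments" is a list that holds one entry, the list of rows, each a list of 7 numbers: the shift along the tool's x, y, z in cm, then the turn, a rotation vector about the tool's x, y, z in degrees, then the closure in counts, from 0 (fully open) to 255 (shut). A call has 1 to 8 rows; each row is the pose to reach, as a shift and turn from the pose commanded when the call began, along the tool's axes at that moment; what a row does not reach only later rows make up. A row lasts 1/8 s, in which the tool goes at most 62.5 mm and 10.7 degrees, less where a joint would pass 70% of its speed; a pose out of reach is approached as far as the arm can. A call with a gripper value outside its range is refused whole. The fingers move at their own pace and stop on an object; "force" is the grip in N (left out, the last holds). Time passes only in rows, so rows that repeat a pose let the fingers close. It gives the time, the measured TCP pose, the force, the opening and the grip force at its end, in the units of the state.
- ctrl.observe(): the state, without advancing time (a new reading comes with each control period).
- imaging.camera(name): name is "scene" or "side" or "wrist"; returns the picture (420x560x3 uint8, red, green, blue); there is no depth.
- imaging.camera_params(name): a dict with "K" (3x3 intrinsics, pixels), "R" (3x3) and "t" (3): a world point X has camera coordinates R X + t; the wrist camera has in their place "hand_eye" (4x4, takes a point from camera to tool coordinates, whose origin is the TCP and whose axes are the flange's). Camera axes: x right, y down, z forward; pixel columns grow to the right and rows downward; lengths in m; the calibration is good to about 2 mm. A picture is of the moment at which its call begins: read the wrist's pose just before it. camera_params takes no time and is no camera call.
- ctrl.close_job(): hands the job in; it is judged then, once.
The state is a dict: "time": time; "qpos": joint angles; "joint_velocities": joint speeds; "joint_efforts": joint torques, N m; "tcp_pos": TCP position; "tcp_rot": TCP orientation; "force": force on the tool from outside, world axes, zero at the start; "moment": the same for the moment, N m; "gripper_width": opening from 0.0 (shut) to 1.0 (fully open); "finger_force": force on a finger pad.
Only numpy, scipy, OpenCV 4.12 (cv2) and the standard library are available. Lean on these libraries where they do the work, as an engineer would, in place of code of your own. Each camera call takes 0.05 s, during which the arm holds its last target. There are 200 camera calls.

## Working session

There is one attempt and no reset: what is moved stays moved. The work goes in short steps, Python scripts to look and compute and a tool call to move; the robot and the scene stay as the last step left them, time stands still between calls to the robot, and variables do not carry over. Pictures are saved under pics/ and viewed, at most 14 in all, crops included, and the job is handed in when it is done.

Besides the shell and the picture viewer there is one more tool, called after ">>>" as name([rows], argument=value, ...), one row to a line, values as JSON. step_arm: Moves the arm, as the interface text tells. Its arguments: {"type":"object","properties":{"increments":{"type":"array"},"force":{"type":"number"}},"required":["increments"]}

```bash
mkdir -p pics
cat > h.py <<'E'
import numpy as np, cv2
from workcell import ctrl, imaging
np.set_printoptions(precision=4, suppress=True)
def snap(n,f):
    s=ctrl.observe(); im=imaging.camera(n); cv2.imwrite('pics/%s.png'%f, im[:,:,::-1]); 
    np.savez('pics/%s.npz'%f,im=im,**cam(n,s)); return im,cam(n,s)
def cam(n,s):
    p=imaging.camera_params(n); K=np.array(p['K'])
    if n!='wrist': return dict(K=K,R=np.array(p['R']),t=np.array(p['t']))
    H=np.array(p['hand_eye']); T=np.eye(4); T[:3,:3]=s['tcp_rot']; T[:3,3]=s['tcp_pos']
    M=np.linalg.inv(T@H); return dict(K=K,R=M[:3,:3],t=M[:3,3])
def ray(c,uv,z):
    uv=np.atleast_2d(uv).astype(float); d=np.c_[uv,np.ones(len(uv))]@np.linalg.inv(c['K']).T@c['R']
    o=-c['R'].T@c['t']; return o+d*((z-o[2])/d[:,2])[:,None]
def proj(c,X):
    x=np.atleast_2d(X)@c['R'].T+c['t']; x=x@c['K'].T; return x[:,:2]/x[:,2:]
def load(f):
    d=np.load('pics/%s.npz'%f); return d['im'],d
E
python3 - <<'E'
from h import *
for n in ('scene','side','wrist'):
    im,c=snap(n,n+'0'); print(n,c['K'][0],-c['R'].T@c['t'],c['R'][2])
s=ctrl.observe(); print(s['tcp_rot'],s['time'],s['gripper_width'],s['force'])
E
```

```text
scene [462.3966   0.     281.237 ] [ 0.9521 -0.4772  0.8776] [-0.3669  0.4433 -0.8178]
side [418.8472   0.     272.0351] [ 0.46   -0.7392  0.5282] [ 0.1902  0.8445 -0.5007]
wrist [368.6369   0.     278.6056] [ 0.306  -0.4901  0.3735] [-0.2488 -0.1155 -0.9617]
[[ 0.9053  0.4248 -0.0005]
 [ 0.4248 -0.9053  0.0012]
 [ 0.     -0.0013 -1.    ]] 0.15 1.0022250774584023 [-0.2595  0.208  -0.3648]
```

View pics/scene0.png

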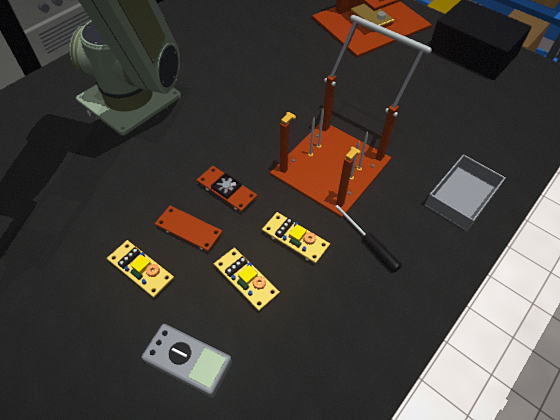

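View pics/side0.png

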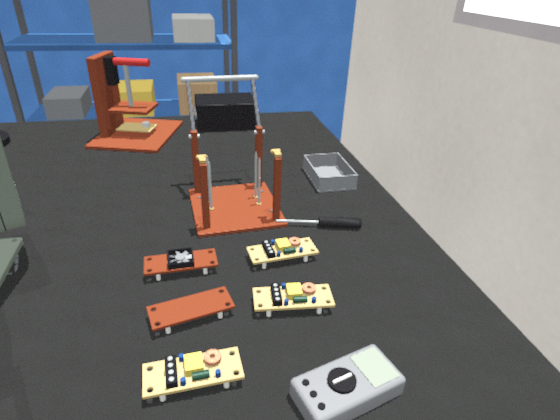

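Both views show three tan boards, the plain plate (scene 188,228), the fan plate (227,187), and the fixture at about (330,170) with its frame open. The screwdriver tip (338,208) lies close to the fixture's corner, and the meter is at (187,358).

```bash
cat >> h.py <<'E'
def masks(im):
    h=cv2.cvtColor(im,cv2.COLOR_RGB2HSV); H,S,V=cv2.split(h)
    red=((H<11)|(H>172))&(S>150)&(V>60); tan=(H>=13)&(H<=32)&(S>60)&(V>120)
    return red.astype(np.uint8)*255,tan.astype(np.uint8)*255
def plates(im,c,z=.023,k=5):
    out=[]
    for name,m in zip(('red','tan'),masks(im)):
        m=cv2.morphologyEx(m,cv2.MORPH_CLOSE,np.ones((k,k)))
        for q in cv2.findContours(m,cv2.RETR_EXTERNAL,cv2.CHAIN_APPROX_NONE)[0]:
            if cv2.contourArea(q)<300: continue
            P=ray(c,cv2.convexHull(q)[:,0],z)[:,:2]
            (x,y),(w,h),a=cv2.minAreaRect((P*1000).astype(np.float32))
            if w<h: a+=90; w,h=h,w
            out.append((name,round(x,1),round(y,1),round(w,1),round(h,1),round((a+90)%180-90,1),q[:,0].mean(0).round()))
    return out
E
python3 - <<'E'
from h import *
for f in ('scene0','side0'):
    im,c=load(f); print(f)
    for o in plates(im,c): print(o)
# fixture base hull corners at z=.01 in scene and side
for f in ('scene0','side0'):
    im,c=load(f); m=masks(im)[0]
    q=max(cv2.findContours(m[100:] if f=='scene0' else m[150:],cv2.RETR_EXTERNAL,cv2.CHAIN_APPROX_NONE)[0],key=cv2.contourArea)[:,0]+[0,100 if f=='scene0' else 150]
    for e in ([1,0],[-1,0],[0,1]): 
        p=q[np.argmax(q@e)]; print(f,p,ray(c,p,.01)*1000)
E
```

```text
scene0
('red', 450.2, -189.0, 142.3, 58.8, 12.2, array([189., 228.]))
('red', 435.8, -55.8, 142.8, 58.4, 2.4, array([225., 189.]))
('red', 533.8, 242.9, 402.9, 288.8, -85.2, array([335., 141.]))
('red', 345.0, 799.1, 229.3, 143.5, -19.8, array([395.,  15.]))
('red', 283.7, 656.3, 262.8, 154.0, -17.4, array([353.,  28.]))
('tan', 628.2, -194.8, 141.8, 58.2, -6.0, array([243., 275.]))
('tan', 447.0, -321.3, 141.8, 57.8, 2.6, array([140., 267.]))
('tan', 641.8, -52.9, 141.6, 58.0, 5.2, array([293., 236.]))
('tan', 296.5, 755.8, 122.8, 78.5, -16.4, array([375.,  15.]))
side0
('red', 446.0, -191.9, 137.5, 57.0, 12.4, array([190., 308.]))
('red', 431.4, -58.9, 135.7, 56.9, 2.4, array([178., 264.]))
('red', 599.9, 355.8, 676.7, 267.9, 87.0, array([234., 191.]))
('red', 201.0, 1390.4, 1781.2, 340.9, -81.1, array([125., 105.]))
('tan', 444.6, -320.5, 141.1, 65.2, 2.9, array([187., 373.]))
('tan', 625.3, -192.0, 142.8, 71.4, -5.9, array([289., 297.]))
('tan', 638.2, -48.4, 144.0, 76.9, 5.3, array([280., 250.]))
('tan', 297.7, 837.2, 270.1, 139.7, 87.6, array([138., 122.]))
('tan', 255.4, 1283.1, 406.1, 159.8, -86.1, array([136.,  90.]))
('tan', 538.0, 1247.0, 717.0, 182.4, 89.2, array([194.,  87.]))
scene0 [394 120] [[605.2702 403.6446  10.    ]]
scene0 [270 171] [[473.4167  55.6807  10.    ]]
scene0 [341 216] [[681.7273  62.7368  10.    ]]
side0 [211 229] [[501.5816  68.3521  10.    ]]
side0 [189 191] [[459.6281 262.6998  10.    ]]
side0 [199 236] [[473.3258  44.2147  10.    ]]
```

```bash
python3 -c "
import cv2
a=cv2.imread('pics/scene0.png')[80:230,250:410];b=cv2.imread('pics/side0.png')[140:240,160:320]
a=cv2.resize(a,None,fx=3.5,fy=3.5,interpolation=3)
cv2.imwrite('pics/c1.png',a)"
```

```text
(no output)
```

View pics/c1.png

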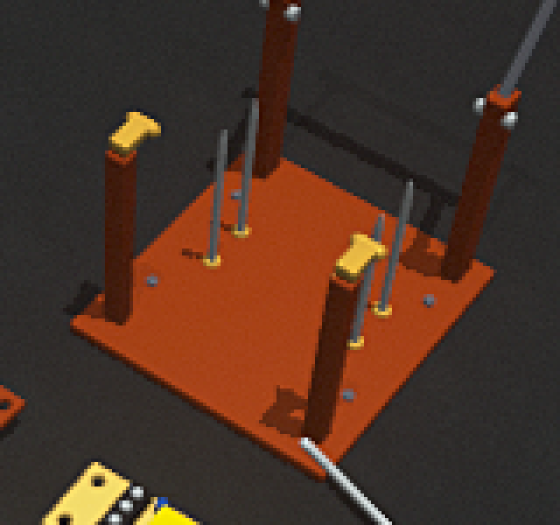

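The crop shows the post tips at about (222,132), (253,102), (378,217), (408,182), with yellow washers at their feet. The base corners are at (73,323), (323,477), (494,271).

Run:
```python
from h import *
im,c=load('scene0')
f=lambda p:np.array(p)/3.5+[250,80]-0.35
T=ray(c,f([(222,131),(253,101),(408,181),(378,216)]),.136)[:,:2]*1000
B=ray(c,f([(212,261),(242,230),(383,310),(356,342)]),.011)[:,:2]*1000
C=ray(c,f([(73,323),(323,477),(494,271)]),.01)[:,:2]*1000
for P in (T,B):
    print(P,P.mean(0)); d=(P[2]+P[3]-P[0]-P[1])/2; print(np.hypot(*d),np.degrees(np.arctan2(d[1],d[0])),np.hypot(*((P[1]+P[2]-P[0]-P[3])/2)))
print(C,np.degrees(np.arctan2(*(C[1]-C[0])[::-1])),np.hypot(*(C[1]-C[0])),np.hypot(*(C[2]-C[1])))
s=ctrl.observe(); print(s['tcp_pos'],s['tcp_rot'])
```

```text
[[511.7792 161.6605]
 [509.7512 197.1981]
 [628.4714 204.4738]
 [631.5883 167.0737]] [570.3975 182.6015]
119.43328437249879 3.04508471798774 36.55948038173644
[[513.6386 161.6547]
 [511.3919 199.2956]
 [631.7465 204.8001]
 [634.2473 169.0443]] [572.7561 183.6986]
120.65396970379385 3.063026039951184 36.775018202960894
[[476.2784  54.2921]
 [683.225   64.2757]
 [670.165  287.4563]] 2.7619457702392114 207.18729488307673 223.56235928854548
[ 0.2441 -0.5202  0.2307] [[ 0.9053  0.4248 -0.0005]
 [ 0.4248 -0.9053  0.0012]
 [ 0.     -0.0013 -1.    ]]
```

```bash
cat >> h.py <<'E'
from scipy.spatial.transform import Rotation as Rn
def go(x,y,z,yaw):
    """increments (cm, deg) to tool-down pose, mm and deg in world"""
    s=ctrl.observe(); R=np.array(s['tcp_rot']); p=np.array(s['tcp_pos'])
    a=np.radians(yaw); G=np.array([[np.cos(a),np.sin(a),0],[np.sin(a),-np.cos(a),0],[0,0,-1]])
    d=R.T@(np.array([x,y,z])/1000-p)*100; r=Rn.from_matrix(R.T@G).as_rotvec(degrees=True)
    print('go',d.round(2),r.round(1),'t=%.2f'%s['time'])
E
python3 -c "
from h import *
go(449,-190,120,12.3)"
```

```text
go [ 32.57 -21.17  11.1 ] [-0.1  0.  12.8] t=0.15
```

>>> step_arm([
  [[6,-4,1,0,0,3,0],[12,-8,3,0,0,6,0],[17,-11,5,0,0,8,0],[22,-14,7,0,0,10,0],[27,-17.5,9,0,0,12,0],[31,-20,10.5,-0.1,0,12.8,0],[32.6,-21.2,11.1,-0.1,0,12.8,0],[32.6,-21.2,11.1,-0.1,0,12.8,0]],
], force=40)

```text
time: 1.15
tcp_pos: [0.4495, -0.1883, 0.1194]
tcp_rot: [[0.976, 0.217, -0.001], [0.217, -0.976, -0.001], [-0.002, 0.0, -1.0]]
force: [-0.2, 0.5, 0.6]
gripper_width: 1.001
finger_force: 0.0
```

Run:
```python
from h import *
s=ctrl.observe(); print(s['tcp_pos'],s['qpos'],s['time'])
im,c=snap('wrist','w1'); 
for o in plates(im,c): print(o)
go(450,-190,4,12.3)
```

```text
[ 0.4495 -0.1883  0.1194] [-0.4195  0.2889  1.9238 -0.0016  0.9298  0.9331] 1.15
('red', 419.0, -194.7, 83.3, 56.2, 12.5, array([281., 243.]))
('red', 432.6, -56.1, 140.7, 57.8, 2.0, array([ 88., 184.]))
('tan', 467.2, -319.6, 95.3, 59.0, 2.9, array([479., 223.]))
go [ 0.07  0.04 11.6 ] [0.1 0.  0.2] t=1.20
```

View pics/w1.png

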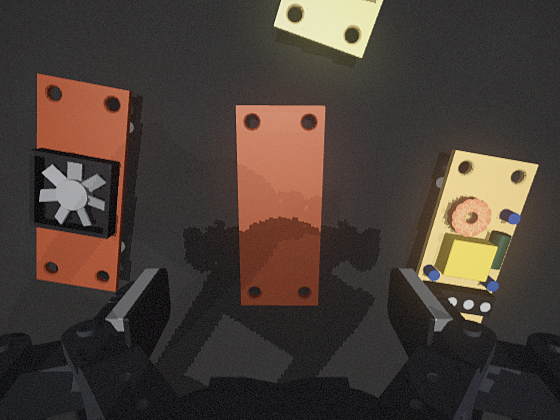

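The wrist view shows the whole plain plate with its holes at about (252,121), (309,121), (255,292), (308,292). The fingers straddle it.

```bash
cat >> h.py <<'E'
HX=np.array([[60,18],[60,-18],[-60,-18],[-60,18]],float)
def holes(im,c,x,y,yaw,z=23.,w=11,it=3):
    """refine plate pose (mm,deg) from dark hole blobs near their predicted pixels"""
    g=cv2.GaussianBlur(im.max(2),(3,3),0).astype(float)
    for _ in range(it):
        a=np.radians(yaw); R=np.array([[np.cos(a),-np.sin(a)],[np.sin(a),np.cos(a)]])
        uv=proj(c,np.c_[HX@R.T+[x,y],np.full(4,z)]/1000); U=[];ok=[]
        for u,v in uv:
            i,j=int(round(v)),int(round(u)); p=g[max(i-w,0):i+w+1,max(j-w,0):j+w+1]
            if i-w<0 or j-w<0 or p.shape!=(2*w+1,2*w+1): ok.append(0);U.append((u,v));continue
            lo,hi=np.percentile(p,3),np.percentile(p,60); m=(p<(lo+hi)/2).astype(np.uint8)
            n,L,S,C=cv2.connectedComponentsWithStats(m); k=[q for q in range(1,n) if S[q,4]>25 and S[q,4]<.5*p.size]
            if not k: ok.append(0);U.append((u,v));continue
            q=min(k,key=lambda q:np.hypot(*(C[q]-w))); U.append((j-w+C[q][0],i-w+C[q][1])); ok.append(1)
        ok=np.array(ok,bool); P=ray(c,U,z/1000)[:,:2]*1000; A,B=HX[ok],P[ok]
        if ok.sum()<2: return None
        a0,b0=A-A.mean(0),B-B.mean(0); yaw=np.degrees(np.arctan2((a0[:,0]*b0[:,1]-a0[:,1]*b0[:,0]).sum(),(a0*b0).sum()))
        a=np.radians(yaw); R=np.array([[np.cos(a),-np.sin(a)],[np.sin(a),np.cos(a)]]); x,y=B.mean(0)-R@A.mean(0)
    res=np.hypot(*(B-(A@R.T+[x,y])).T)
    return np.array([x,y,yaw]).round(2),ok.sum(),res.round(1)
E
python3 - <<'E'
from h import *
im,c=load('w1')
print(ray(c,[(252,121),(309,121),(255,292),(308,292)],.023)*1000)
h=holes(im,c,449,-190,12.3);print(h, holes(im,c,434,-57,2.2)); go(*h[0][:2],4,h[0][2]); s=ctrl.observe();print(s['tcp_rot'])
E
```

```text
[[ 502.2532 -158.5266   23.    ]
 [ 510.0883 -193.6896   23.    ]
 [ 384.8929 -184.4516   23.    ]
 [ 393.1948 -221.8019   23.    ]]
(array([ 447.52, -188.59,   12.25]), np.int64(4), array([0.2, 0.2, 0.2, 0.2])) (array([433.09, -55.58,   2.13]), np.int64(4), array([0.2, 0.2, 0.2, 0.2]))
go [-0.14 -0.15 11.6 ] [0.1 0.  0.2] t=1.20
[[ 0.9764  0.2159 -0.0005]
 [ 0.2159 -0.9764 -0.0017]
 [-0.0008  0.0015 -1.    ]]
```

>>> step_arm([
  [[-0.14,-0.15,4,0.1,0,0.2,0],[-0.14,-0.15,8,0.1,0,0.2,0],[-0.14,-0.15,11,0.1,0,0.2,0],[-0.14,-0.15,11.9,0.1,0,0.2,0],[-0.14,-0.15,11.9,0.1,0,0.2,120],[-0.14,-0.15,11.9,0.1,0,0.2,255],[-0.14,-0.15,11.9,0.1,0,0.2,255],[-0.14,-0.15,11.9,0.1,0,0.2,255]],
])

```text
time: 2.2
tcp_pos: [0.4487, -0.19, 0.0027]
tcp_rot: [[0.978, 0.211, 0.003], [0.211, -0.978, -0.002], [0.002, 0.002, -1.0]]
force: [-1.8, -2.2, 6.9]
gripper_width: 0.64
finger_force: 42.7
```

Run:
```python
from h import *
s=ctrl.observe(); print(s['tcp_pos'],s['tcp_rot'],s['time'],s['gripper_width'],s['finger_force'],s['force'])
go(447.5,-188.6,300,12.3); go(571.5,183,260,3)
```

```text
[ 0.4487 -0.19    0.0027] [[ 0.9776  0.2106  0.0029]
 [ 0.2106 -0.9776 -0.0019]
 [ 0.0025  0.0024 -1.    ]] 2.2 0.6397661107659657 42.72292613983154 [-1.7731 -2.1988  6.904 ]
go [ -0.01  -0.09 -29.73] [ 0.1 -0.1 -0.1] t=2.20
go [ 19.93 -33.81 -25.76] [ 0.1 -0.2  9.2] t=2.20
```

>>> step_arm([
  [[0,0,-2.5,0,0,0,255],[0,0,-7.5,0,0,0,255],[2,-3,-12,0,0,2,255],[5,-7,-16,0,0,4,255],[8,-11,-20,0,0,6,255],[11,-15,-22.2,0.1,-0.2,8,255],[14.5,-20,-22.2,0.1,-0.2,9.2,255],[18.4,-25,-22.2,0.1,-0.2,9.2,255]],
])

```text
time: 3.2
tcp_pos: [0.5749, 0.095, 0.2242]
tcp_rot: [[0.999, 0.051, -0.002], [0.051, -0.999, 0.001], [-0.002, -0.001, -1.0]]
force: [1.7, -0.2, -2.0]
gripper_width: 0.641
finger_force: 43.2
```

>>> step_arm([
  [[0,0,0,0,0,0,255],[0,0,0,0,0,0,255]],
])

```text
time: 3.45
tcp_pos: [0.5739, 0.0931, 0.223]
tcp_rot: [[0.999, 0.052, -0.005], [0.052, -0.999, 0.001], [-0.005, -0.001, -1.0]]
force: [1.2, -0.9, -0.7]
gripper_width: 0.644
finger_force: 43.3
```

Run:
```python
from h import *
s=ctrl.observe(); print(s['tcp_pos'],s['tcp_rot'],s['time'],s['gripper_width'],s['force'])
im,c=snap('wrist','w2'); p=s['tcp_pos']*1000
for dz in (14,17,20.3,23,26): print(dz,holes(im,c,p[0],p[1],3.5,p[2]+dz,w=13))
```

```text
[0.5739 0.0931 0.223 ] [[ 0.9986  0.0523 -0.0048]
 [ 0.0523 -0.9986  0.0006]
 [-0.0048 -0.0009 -1.    ]] 3.45 0.644306580260385 [ 1.2202 -0.9119 -0.7328]
14 (array([574.18,  96.22,  -1.25]), np.int64(2), array([0.2, 0.2]))
17 (array([574.16,  96.99,   0.32]), np.int64(2), array([2.7, 2.7]))
20.3 (array([573.82,  95.63,   2.  ]), np.int64(2), array([2.5, 2.5]))
23 (array([574.02,  95.62,   2.  ]), np.int64(2), array([2.1, 2.1]))
26 (array([573.8 ,  94.16,   3.49]), np.int64(2), array([1.7, 1.7]))
```

View pics/w2.png

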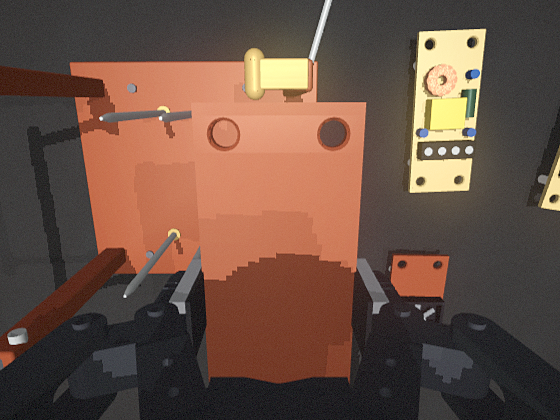

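The wrist view shows the front holes of the held plate as circles at (224,134) and (334,134); the rear holes are hidden. The left post tips are at (101,119) and (125,296).

```bash
cat >> h.py <<'E'
def inhand(im,c,s,h0=20.3):
    """front holes of held plate by Hough; plate centre offset in tool axes (mm), yaw rel. tool, spacing"""
    p=s['tcp_pos']*1000;R=s['tcp_rot']
    def guess(x,y): return proj(c,(p+R@np.array([x,y,-h0]))/1000)[0]
    a,b=guess(60,-18),guess(60,18); r=4.5/36*np.hypot(*(a-b)); cc=[]
    for q in (a,b):
        i,j=int(q[1]),int(q[0]); w=int(2.2*r); g=cv2.resize(im[max(i-w,0):i+w,max(j-w,0):j+w].max(2),None,fx=4,fy=4,interpolation=cv2.INTER_CUBIC)
        C=cv2.HoughCircles(cv2.GaussianBlur(g,(0,0),3),cv2.HOUGH_GRADIENT,1,200,param1=60,param2=12,minRadius=int(3.3*r),maxRadius=int(4.7*r))
        if C is None: print('no circle',q,r); return None
        u=C[0,0]; cc.append(((u[0]+.5)/4-.5+max(j-w,0),(u[1]+.5)/4-.5+max(i-w,0)))
    cc=np.array(cc); from scipy.optimize import brentq
    f=lambda h:np.linalg.norm(np.diff(ray(c,cc,(p[2]+h)/1000),axis=0))*1000-36
    try: h=brentq(f,0,50)
    except Exception: h=-1
    P=(ray(c,cc,(p[2]+h0)/1000)*1000-p)@R; m=P.mean(0); d=P[1]-P[0]
    print('circles',cc.round(1),'guess',a.round(),b.round(),'spacing %.1f'%np.linalg.norm(d),'h36 %.1f'%h)
    yaw=np.degrees(np.arctan2(-d[0],d[1])); ya=np.radians(yaw)
    off=m[:2]-60*np.array([np.cos(ya),np.sin(ya)]); print('offset in tool',off.round(2),'yaw %.2f'%yaw); return off
E
python3 - <<'E'
from h import *
im,c=load('w2'); s=dict(tcp_pos=np.array([.5739,.0931,.223]),tcp_rot=np.array([[.9986,.0523,-.0048],[.0523,-.9986,.0006],[-.0048,-.0009,-1]]))
inhand(im,c,s)
T=ray(c,[(101.5,119),(125.5,296)],.136)*1000; d=T[0]-T[1]; print(T,np.linalg.norm(d),np.degrees(np.arctan2(d[1],d[0])))
e=d[:2]/np.linalg.norm(d); print('nest',T[:,:2].mean(0)-18*np.array([-e[1],e[0]]))
# post feet washers
B=ray(c,[(163,109),(174,233)],.011)*1000; print(B)
E
```

```text
circles [[226.  132.5]
 [332.5 133.2]] guess [226. 131.] [336. 131.] spacing 34.7 h36 15.8
offset in tool [-0.66 -0.94] yaw 0.39
[[627.3648 204.075  136.    ]
 [507.7229 197.1282 136.    ]] 119.84339663767584 3.3230298566883723
nest [568.5872 182.6319]
[[630.9968 204.3696  11.    ]
 [508.9843 197.4145  11.    ]]
```

Run:
```python
from h import *
go(570,182,223,3.1);go(570,182,152,3.1)
```

```text
go [ 0.07 -8.97  0.02] [-0.1  0.3 -0.2] t=3.50
go [ 0.11 -8.96  7.12] [-0.1  0.3 -0.2] t=3.50
```

>>> step_arm([
  [[0.1,-4,0,-0.1,0.3,-0.2,255],[0.1,-8,0.5,-0.1,0.3,-0.2,255],[0.1,-8.96,3,-0.1,0.3,-0.2,255],[0.1,-8.96,6,-0.1,0.3,-0.2,255],[0.1,-8.96,7.1,-0.1,0.3,-0.2,255],[0.1,-8.96,7.1,-0.1,0.3,-0.2,255],[0.1,-8.96,7.1,-0.1,0.3,-0.2,255]],
])

```text
time: 4.38
tcp_pos: [0.5716, 0.1823, 0.1538]
tcp_rot: [[0.999, 0.054, 0.004], [0.054, -0.999, 0.0], [0.004, -0.0, -1.0]]
force: [0.1, 0.7, -1.0]
gripper_width: 0.646
finger_force: 43.3
```

Run:
```python
from h import *
s=ctrl.observe(); print(s['tcp_pos'],s['tcp_rot'][:,0],s['tcp_rot'][:,2],s['time'],s['force'])
im,c=snap('wrist','w3'); inhand(im,c,s)
a,ca=snap('scene','s3'); b,cb=snap('side','d3')
w=cv2.resize(im[60:260,160:400],(480,400),interpolation=3); x=cv2.resize(a[80:200,270:410],(350,300),interpolation=3); y=cv2.resize(b[110:230,180:300],(300,300),interpolation=3)
o=np.zeros((400,790,3),np.uint8); o[:,:480]=w; o[:200,490:]=cv2.resize(x,(300,257))[:200]; o[200:,490:690]=cv2.resize(y,(200,200)); cv2.imwrite('pics/m3.png',o[:,:,::-1])
```

```text
[0.5716 0.1823 0.1538] [0.9985 0.0538 0.0042] [ 0.0042  0.0005 -1.    ] 4.375 [ 0.083   0.7424 -1.0447]
circles [[225.2 132.8]
 [331.  132.2]] guess [226. 131.] [336. 131.] spacing 34.6 h36 15.4
offset in tool [-0.57 -0.63] yaw -0.27
```

View pics/m3.png

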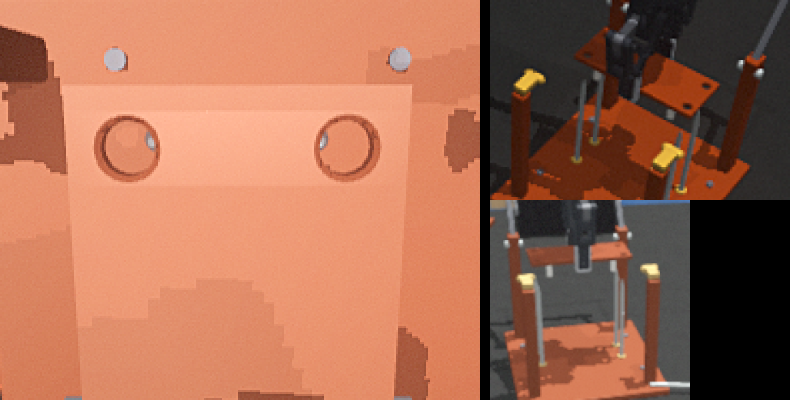

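The wrist crop shows both front post tips inside the holes at full-picture pixels (236,130) and (321.5,131). They sit symmetrically within hole circles at (223,133.5) and (334,133.5).

Run:
```python
from h import *
im,c=load('w3')
T=ray(c,[(236,130),(321.5,131)],.136)*1000
print(T,np.linalg.norm(T[0]-T[1]),T.mean(0))
for h in (18.5,20.3): 
  H=ray(c,[(223.5,133.5),(333.8,133.5)],.1538+h/1000)*1000; print(h,H,np.linalg.norm(H[0]-H[1]),H.mean(0), H.mean(0)-T.mean(0))
go(570,182,128,3.1)
```

```text
[[628.2421 204.4041 136.    ]
 [629.7984 167.8156 136.    ]] 36.62150550468254 [629.0203 186.1098 136.    ]
18.5 [[629.3642 204.5616 172.3   ]
 [631.3425 167.9404 172.3   ]] 36.67459147855494 [630.3534 186.251  172.3   ] [ 1.3331  0.1411 36.3   ]
20.3 [[629.5072 204.3054 174.1   ]
 [631.457  168.2124 174.1   ]] 36.145597138790734 [630.4821 186.2589 174.1   ] [ 1.4618  0.1491 38.1   ]
go [-0.15  0.06  2.56] [-0.  -0.2  0. ] t=4.53
```

>>> step_arm([
  [[-0.14,0.02,0.5,0,-0.2,0,255],[-0.14,0.02,2,0,-0.2,0,255],[-0.14,0.02,3,0,-0.2,0,255],[-0.14,0.02,4,0,-0.2,0,255],[-0.14,0.02,5,0,-0.2,0,255],[-0.14,0.02,5,0,-0.2,0,255]],
])

```text
time: 5.28
tcp_pos: [0.5689, 0.1823, 0.1013]
tcp_rot: [[0.998, 0.055, -0.004], [0.055, -0.998, -0.001], [-0.004, 0.001, -1.0]]
force: [0.2, 0.0, -2.0]
gripper_width: 0.643
finger_force: 43.3
```

>>> step_arm([
  [[0.03,0,2,0,0.1,0,255],[0.05,0,4,0,0.2,0,255],[0.05,0,6,0,0.2,0,255],[0.05,0,7.5,0,0.2,0,255],[0.05,0,8.2,0,0.2,0,255],[0.05,0,8.6,0,0.2,0,255],[0.05,0,8.9,0,0.2,0,255],[0.05,0,9.0,0,0.2,0,255]],
])

```text
time: 6.28
tcp_pos: [0.5701, 0.1825, 0.0128]
tcp_rot: [[0.998, 0.055, 0.003], [0.055, -0.998, 0.0], [0.003, 0.0, -1.0]]
force: [-1.2, 0.6, 3.5]
gripper_width: 0.639
finger_force: 43.8
```

>>> step_arm([
  [[0,0,0,0,0,0,0],[0,0,0,0,0,0,0],[0,0,0,0,0,0,0],[0,0,-4,0,0,0,0],[0,0,-10,0,0,0,0],[0,0,-15,0,0,0,0],[0,4,-19,0,0,0,0],[0,10,-20,0,0,0,0]],
])

```text
time: 7.28
tcp_pos: [0.5765, 0.0829, 0.2161]
tcp_rot: [[0.998, 0.058, 0.009], [0.058, -0.998, 0.001], [0.009, -0.0, -1.0]]
force: [0.7, -0.3, 0.1]
gripper_width: 0.997
finger_force: 0.0
```

Run:
```python
from h import *
s=ctrl.observe(); print(s['tcp_pos'],s['force'])
im,c=snap('scene','s4')
for o in plates(im,c): print(o)
go(637,-52,120,5.2)
```

```text
[0.5765 0.0829 0.2161] [ 0.6967 -0.278   0.1138]
('red', 435.8, -55.6, 142.9, 58.5, 1.9, array([225., 189.]))
('red', 535.3, 242.4, 396.4, 285.6, -86.4, array([335., 148.]))
('red', 332.0, 636.0, 158.2, 144.6, -17.2, array([366.,  38.]))
('red', 345.7, 798.8, 227.8, 143.5, -19.8, array([395.,  15.]))
('tan', 628.1, -195.0, 141.8, 57.5, -5.7, array([243., 275.]))
('tan', 447.0, -321.3, 141.8, 57.8, 2.6, array([140., 267.]))
('tan', 641.8, -52.9, 141.6, 58.0, 5.2, array([293., 236.]))
go [ 5.32 12.93  9.73] [ 0.4 -0.4 -2.2] t=7.33
```

>>> step_arm([
  [[2,5,2,0.4,-0.4,-2.2,0],[4,10,5,0.4,-0.4,-2.2,0],[5.3,12.9,8,0.4,-0.4,-2.2,0],[5.3,12.9,9.7,0.4,-0.4,-2.2,0],[5.3,12.9,9.7,0.4,-0.4,-2.2,0]],
])

```text
time: 7.95
tcp_pos: [0.6338, -0.0426, 0.1141]
tcp_rot: [[0.996, 0.093, -0.009], [0.093, -0.996, 0.007], [-0.009, -0.008, -1.0]]
force: [-0.7, -0.1, 0.1]
gripper_width: 1.001
finger_force: 0.0
```

```bash
cat >> h.py <<'E'
def pre(f,x,y,yaw,z=1.):
    im,c=snap('wrist',f); s=ctrl.observe(); h=holes(im,c,x,y,yaw); print(s['tcp_pos'],h); go(h[0][0],h[0][1],z,h[0][2])
E
python3 - <<'E'
from h import *
pre('w4',638,-52,5.2)
E
```

```text
[ 0.6346 -0.0423  0.1156] (array([639.96, -52.56,   5.25]), np.int64(4), array([0.3, 0.3, 0.1, 0.5]))
go [ 0.51  1.16 11.44] [-0.4  0.3  0.1] t=8.00
```

>>> step_arm([
  [[0.5,1.16,4,-0.4,0.3,0.1,0],[0.5,1.16,8,-0.4,0.3,0.1,0],[0.5,1.16,10.5,-0.4,0.3,0.1,0],[0.5,1.16,11.3,-0.4,0.3,0.1,0],[0.5,1.16,11.4,-0.4,0.3,0.1,0],[0.5,1.16,11.4,-0.4,0.3,0.1,255],[0.5,1.16,11.4,-0.4,0.3,0.1,255],[0.5,1.16,11.4,-0.4,0.3,0.1,255]],
])

```text
time: 9.0
tcp_pos: [0.6414, -0.0537, 0.0033]
tcp_rot: [[0.996, 0.091, 0.003], [0.091, -0.996, -0.0], [0.003, 0.001, -1.0]]
force: [-0.2, 0.6, 5.8]
gripper_width: 0.638
finger_force: 41.9
```

>>> step_arm([
  [[0.5,1.16,0,0,0,0,255]],
])

```text
time: 9.12
tcp_pos: [0.6464, -0.0635, 0.0033]
tcp_rot: [[0.996, 0.092, 0.001], [0.092, -0.996, 0.001], [0.001, -0.001, -1.0]]
force: [-2.7, 3.9, 7.6]
gripper_width: 0.642
finger_force: 42.0
```

>>> step_arm([
  [[0,0,-2.5,0,0,0,255],[0,0,-8,0,0,0,255],[-0.5,-1,-13.5,0,0,1,255],[-1,-4,-19,0,0,2,255],[-2,-9,-22,0,0,2.1,255],[-3,-14,-22.5,0,0,2.1,255],[-4,-19,-22.5,0,0,2.1,255],[-5,-23,-22.5,0,0,2.1,255]],
])

```text
time: 10.12
tcp_pos: [0.5747, 0.1615, 0.2266]
tcp_rot: [[0.998, 0.055, 0.0], [0.055, -0.998, 0.0], [0.0, -0.0, -1.0]]
force: [-0.2, 0.7, -1.9]
gripper_width: 0.644
finger_force: 43.3
```

>>> step_arm([
  [[-0.25,-2,1,0,0,0,255],[-0.25,-2.2,4,0,0,0,255],[-0.25,-2.2,6.5,0,0,0,255],[-0.25,-2.2,7.2,0,0,0,255],[-0.25,-2.2,7.2,0,0,0,255],[-0.25,-2.2,7.2,0,0,0,255]],
])

```text
time: 10.88
tcp_pos: [0.5729, 0.1815, 0.1555]
tcp_rot: [[0.999, 0.054, 0.002], [0.054, -0.999, 0.0], [0.002, -0.0, -1.0]]
force: [-0.4, -0.3, -1.9]
gripper_width: 0.638
finger_force: 43.3
```

```bash
cat >> h.py <<'E'
def tips(im,c,x=569.1,y=182.9,yaw=3.1,w=9):
    """front post tips: bright, low-saturation blob near predicted pixel at z=136"""
    a=np.radians(yaw); R=np.array([[np.cos(a),-np.sin(a)],[np.sin(a),np.cos(a)]]); U=[]
    h=cv2.cvtColor(im,cv2.COLOR_RGB2HSV)
    for q in proj(c,np.c_[HX[:2]@R.T+[x,y],[136,136]]/1000):
        i,j=int(round(q[1])),int(round(q[0])); p=h[i-w:i+w+1,j-w:j+w+1]; m=((p[...,1]<80)&(p[...,2]>90)).astype(np.uint8)
        n,L,S,C=cv2.connectedComponentsWithStats(m); k=[(np.hypot(*(C[t]-w)),t) for t in range(1,n) if S[t,4]>=4]
        U.append(tuple(C[min(k)[1]]+[j-w,i-w]) if k else (np.nan,np.nan))
    T=ray(c,U,.136)*1000; print('tips px',np.array(U).round(1),'at',T.mean(0).round(1),'spacing %.1f'%np.linalg.norm(T[0]-T[1])); return T
def hover(f):
    im,c=snap('wrist',f); s=ctrl.observe(); print(s['tcp_pos'],'yaw %.1f'%np.degrees(np.arctan2(*s['tcp_rot'][[1,0],0])),s['force'],s['time'])
    inhand(im,c,s); tips(im,c); g=cv2.resize(im[60:260,160:400],(480,400),interpolation=3); cv2.imwrite('pics/%sc.png'%f,g[:,:,::-1])
E
python3 -c "
from h import *
im,c=load('w3'); tips(im,c)
hover('w5')"
```

```text
tips px [[234.4 130.2]
 [321.5 130. ]] at [629.2 186.5 136. ] spacing 37.3
[0.5728 0.1815 0.1556] yaw 3.1 [-0.9776 -0.2593 -1.8261] 10.925
circles [[224.5 136.2]
 [332.2 135.5]] guess [226. 131.] [336. 131.] spacing 35.3 h36 17.9
offset in tool [-1.58 -0.37] yaw -0.39
tips px [[234.  132.3]
 [313.4 132.2]] at [629.3 187.4 136. ] spacing 34.4
```

View pics/w5c.png

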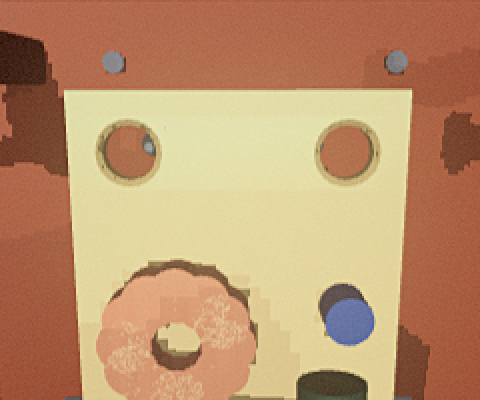

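The crop shows the front holes at (224,136) and (334,136) in full-picture pixels. The left post tip is at (234.5,132.5) inside its hole, and the right tip is just hidden, so I shift about -2 mm in x and +0.6 mm in y.

>>> step_arm([
  [[-0.2,-0.06,0.5,0,-0.1,0,255],[-0.2,-0.06,2,0,-0.1,0,255],[-0.2,-0.06,3,0,-0.1,0,255],[-0.2,-0.06,4,0,-0.1,0,255],[-0.2,-0.06,5,0,-0.1,0,255],[-0.2,-0.06,5,0,-0.1,0,255]],
])

```text
time: 11.68
tcp_pos: [0.5696, 0.1819, 0.1034]
tcp_rot: [[0.998, 0.055, -0.003], [0.055, -0.999, -0.001], [-0.003, 0.001, -1.0]]
force: [0.4, 0.4, -1.1]
gripper_width: 0.644
finger_force: 43.3
```

>>> step_arm([
  [[0.03,0,2,0,0.1,0,255],[0.05,0,4,0,0.1,0,255],[0.05,0,5.5,0,0.1,0,255],[0.05,0,6.2,0,0.1,0,255],[0.05,0,6.6,0,0.1,0,255],[0.05,0,6.9,0,0.1,0,255],[0.05,0,7.1,0,0.1,0,255]],
])

```text
time: 12.55
tcp_pos: [0.5709, 0.1822, 0.0361]
tcp_rot: [[0.998, 0.055, 0.002], [0.055, -0.998, 0.0], [0.002, -0.0, -1.0]]
force: [-6.0, 0.2, 19.9]
gripper_width: 0.643
finger_force: 45.1
```

>>> step_arm([
  [[0,0,0,0,0,0,0],[0,0,0,0,0,0,0],[0,0,0,0,0,0,0],[0,0,-4,0,0,0,0],[0,0,-10,0,0,0,0],[0,0,-15,0,0,0,0],[0,3,-18,0,0,2,0],[0,8,-19,0,0,4,0]],
])

```text
time: 13.55
tcp_pos: [0.5758, 0.1027, 0.226]
tcp_rot: [[1.0, -0.013, 0.005], [-0.013, -1.0, 0.001], [0.005, -0.001, -1.0]]
force: [-0.0, 0.4, 0.2]
gripper_width: 1.0
finger_force: 0.0
```

>>> step_arm([
  [[1,6,0,0,0,2,0],[2,12,1,0,0,4,0],[2.5,18,4,0,0,5,0],[2.5,24,7,0,0,5,0],[2,28,10,0,0,5,0],[1.7,29.5,10.5,0,0,5,0],[1.7,29.5,10.5,0,0,5,0],[1.7,29.5,10.5,0,0,5,0]],
])

```text
time: 14.55
tcp_pos: [0.5883, -0.1919, 0.1199]
tcp_rot: [[0.995, -0.101, 0.003], [-0.101, -0.995, -0.0], [0.003, 0.0, -1.0]]
force: [-0.1, 0.3, 0.8]
gripper_width: 1.0
finger_force: 0.0
```

Run:
```python
from h import *
im,c=snap('scene','s5')
P=[o for o in plates(im,c) if 130<o[3]<150]
for o in P: print(o)
pre('w6',626,-194,-5.9,0)
```

```text
('tan', 628.7, -195.2, 140.6, 57.3, -5.7, array([243., 275.]))
('tan', 447.0, -321.3, 141.8, 57.8, 2.6, array([140., 267.]))
('tan', 556.6, 211.2, 148.4, 65.0, 3.2, array([336., 149.]))
[ 0.5883 -0.1917  0.1199] (array([ 625.99, -194.77,   -5.81]), np.int64(4), array([0.3, 0.3, 0.3, 0.3]))
go [ 3.75 -0.07 12.  ] [ 0.  -0.1  0.1] t=14.65
```

>>> step_arm([
  [[3.75,-0.07,3,0,-0.1,0.1,0],[3.75,-0.07,7,0,-0.1,0.1,0],[3.75,-0.07,10.5,0,-0.1,0.1,0],[3.75,-0.07,11.8,0,-0.1,0.1,0],[3.75,-0.07,11.8,0,-0.1,0.1,0],[3.75,-0.07,11.8,0,-0.1,0.1,255],[3.75,-0.07,11.8,0,-0.1,0.1,255],[3.75,-0.07,11.8,0,-0.1,0.1,255]],
])

```text
time: 15.65
tcp_pos: [0.6258, -0.1964, 0.0027]
tcp_rot: [[0.995, -0.104, 0.002], [-0.104, -0.995, -0.001], [0.002, 0.001, -1.0]]
force: [0.5, 0.4, 6.3]
gripper_width: 0.641
finger_force: 42.0
```

>>> step_arm([
  [[0,0,0,0,0,0,255]],
])

```text
time: 15.78
tcp_pos: [0.6258, -0.1965, 0.0027]
tcp_rot: [[0.995, -0.104, 0.002], [-0.104, -0.995, -0.001], [0.002, 0.001, -1.0]]
force: [-1.2, 0.9, 5.9]
gripper_width: 0.646
finger_force: 42.0
```

Run:
```python
from h import *
go(571.5,182.3,225,3.1)
```

```text
go [ -9.3  -37.09 -22.28] [ 0.1 -0.1 -9.1] t=15.78
```

>>> step_arm([
  [[0,0,-2.5,0,0,0,255],[0,0,-8,0,0,0,255],[-1,-4,-13.5,0,0,0,255],[-2.2,-9,-19,0,0,0,255],[-3.5,-14,-22.3,0,0,0,255],[-4.8,-19,-22.3,0,0,0,255],[-6,-24,-22.3,0,0,0,255],[-7.3,-29,-22.3,0,0,0,255]],
])

```text
time: 16.77
tcp_pos: [0.5819, 0.1016, 0.2242]
tcp_rot: [[0.995, -0.104, -0.0], [-0.104, -0.995, 0.0], [-0.0, -0.0, -1.0]]
force: [0.3, -0.1, -1.6]
gripper_width: 0.637
finger_force: 43.2
```

>>> step_arm([
  [[-1.2,-4.5,0,0,0,-4,255],[-2,-7.5,0,0,0,-9.1,255],[-2,-8.1,3,0,0,-9.1,255],[-2,-8.1,6,0,0,-9.1,255],[-2,-8.1,7.2,0,0,-9.1,255],[-2,-8.1,7.2,0,0,-9.1,255],[-2,-8.1,7.2,0,0,-9.1,255]],
])

```text
time: 17.65
tcp_pos: [0.5718, 0.1825, 0.153]
tcp_rot: [[0.999, 0.054, 0.001], [0.054, -0.999, 0.001], [0.001, -0.001, -1.0]]
force: [-0.9, 0.1, -1.7]
gripper_width: 0.642
finger_force: 43.2
```

```bash
python3 -c "
from h import *
hover('w7')"
```

```text
[0.5719 0.1825 0.1531] yaw 3.1 [-0.0797 -0.3802 -1.4568] 17.7
circles [[224.  131.8]
 [332.8 129.8]] guess [226. 131.] [336. 131.] spacing 35.5 h36 18.5
offset in tool [-0.    0.26] yaw -1.04
tips px [[234.9 130.2]
 [321.8 129.8]] at [629.5 186.5 136. ] spacing 36.9
```

View pics/w7c.png

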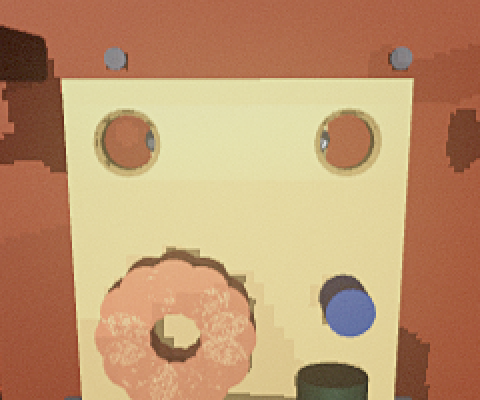

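The crop shows both tips placed symmetrically in the holes ((224,131) and (333,131) in full-picture pixels). Only about -2.4 mm in x is needed.

>>> step_arm([
  [[-0.22,0,0.5,0,0,0,255],[-0.22,0,2,0,0,0,255],[-0.22,0,3,0,0,0,255],[-0.22,0,4,0,0,0,255],[-0.22,0,5,0,0,0,255],[-0.22,0,5,0,0,0,255]],
])

```text
time: 18.45
tcp_pos: [0.5681, 0.1822, 0.1005]
tcp_rot: [[0.998, 0.055, -0.004], [0.055, -0.998, -0.001], [-0.004, 0.001, -1.0]]
force: [-0.1, -0.6, -1.5]
gripper_width: 0.638
finger_force: 43.2
```

>>> step_arm([
  [[0.03,0,1.5,0,0.1,0,255],[0.05,0,2.8,0,0.1,0,255],[0.05,0,3.6,0,0.1,0,255],[0.05,0,4.1,0,0.1,0,255],[0.05,0,4.4,0,0.1,0,255],[0.05,0,4.55,0,0.1,0,255]],
])

```text
time: 19.2
tcp_pos: [0.5692, 0.1824, 0.0584]
tcp_rot: [[0.998, 0.055, 0.001], [0.055, -0.998, 0.0], [0.001, -0.0, -1.0]]
force: [-6.6, -2.2, 17.5]
gripper_width: 0.641
finger_force: 44.7
```

>>> step_arm([
  [[0,0,0,0,0,0,0],[0,0,0,0,0,0,0],[0,0,0,0,0,0,0],[0,0,-4,0,0,0,0],[0,0,-10,0,0,0,0],[0,0,-15,0,0,0,0],[0,3,-17,0,0,0,0],[-1,8,-17,0,0,0,0]],
])

```text
time: 20.2
tcp_pos: [0.5651, 0.1023, 0.2283]
tcp_rot: [[0.998, 0.057, 0.006], [0.057, -0.998, 0.001], [0.006, -0.001, -1.0]]
force: [0.4, -1.0, -0.0]
gripper_width: 1.001
finger_force: 0.0
```

>>> step_arm([
  [[-2,5.5,0,0,0,0,0],[-4,11,0,0,0,0,0],[-6,16.5,1,0,0,0,0],[-8,22,3,0,0,0,0],[-10,27.5,5,0,0,0,0],[-12,33,8,0,0,0,0],[-13.5,38,10,0,0,0,0],[-14,41.5,10.5,0,0,0,0]],
])

```text
time: 21.2
tcp_pos: [0.4446, -0.3218, 0.1193]
tcp_rot: [[0.999, 0.053, -0.002], [0.053, -0.999, 0.002], [-0.002, -0.002, -1.0]]
force: [0.2, 0.6, 0.3]
gripper_width: 1.002
finger_force: 0.0
```

>>> step_arm([
  [[0,0,0,0,0,0.5,0],[0,0,0,0,0,0.5,0]],
])

```text
time: 21.45
tcp_pos: [0.4464, -0.3196, 0.121]
tcp_rot: [[0.999, 0.046, -0.0], [0.046, -0.999, 0.001], [0.0, -0.001, -1.0]]
force: [0.4, 0.9, -0.1]
gripper_width: 1.003
finger_force: 0.0
```

Run:
```python
from h import *
im,c=snap('scene','s6')
P=[o for o in plates(im,c) if 130<o[3]<155]
for o in P: print(o)
pre('w8',445,-321,2.6,1)
```

```text
('red', 435.7, -55.7, 142.8, 58.3, 2.4, array([225., 189.]))
('tan', 447.7, -321.5, 140.7, 57.1, 2.9, array([137., 266.]))
[ 0.4467 -0.3191  0.1213] (array([ 445.08, -321.55,    2.83]), np.int64(4), array([0.4, 0.4, 0.3, 0.4]))
go [-0.18  0.24 12.03] [-0.  -0.  -0.1] t=21.55
```

>>> step_arm([
  [[-0.17,0.23,3,0,0,0,0],[-0.17,0.23,7,0,0,0,0],[-0.17,0.23,10.5,0,0,0,0],[-0.17,0.23,11.9,0,0,0,0],[-0.17,0.23,11.9,0,0,0,0],[-0.17,0.23,11.9,0,0,0,255],[-0.17,0.23,11.9,0,0,0,255],[-0.17,0.23,11.9,0,0,0,255]],
])

```text
time: 22.55
tcp_pos: [0.4458, -0.323, 0.0037]
tcp_rot: [[0.999, 0.046, 0.003], [0.046, -0.999, -0.002], [0.003, 0.002, -1.0]]
force: [-1.0, 1.7, 6.0]
gripper_width: 0.646
finger_force: 41.8
```

>>> step_arm([
  [[0,0,0,0,0,0,255]],
])

```text
time: 22.68
tcp_pos: [0.4457, -0.323, 0.0037]
tcp_rot: [[0.999, 0.046, 0.003], [0.046, -0.999, -0.002], [0.003, 0.002, -1.0]]
force: [0.5, 0.8, 6.7]
gripper_width: 0.642
finger_force: 41.8
```

Run:
```python
from h import *
go(570,182.4,153,3.1)
```

```text
go [ 14.78 -49.89 -14.98] [ 0.1 -0.2 -0.5] t=22.68
```

>>> step_arm([
  [[0,0,-2.5,0,0,0,255],[0.5,-1,-8,0,0,0,255],[2,-6,-11,0,0,0,255],[3.5,-11.5,-13.5,0,0,0,255],[5,-17,-16,0,0,0,255],[6.5,-22.5,-18.5,0,0,0,255],[8,-28,-21,0,0,0,255],[9.5,-33.5,-22.2,0,0,0,255]],
])

```text
time: 23.68
tcp_pos: [0.5249, 0.0183, 0.2262]
tcp_rot: [[0.999, 0.046, 0.004], [0.046, -0.999, -0.0], [0.004, 0.0, -1.0]]
force: [1.2, 0.2, -1.1]
gripper_width: 0.641
finger_force: 43.2
```

>>> step_arm([
  [[1.7,-5.5,0,0,-0.1,-0.3,255],[3.4,-11,0,0,-0.2,-0.5,255],[4.8,-15,0,0,-0.2,-0.5,255],[5.1,-16.4,2.5,0,-0.2,-0.5,255],[5.1,-16.4,6,0,-0.2,-0.5,255],[5.1,-16.4,7.2,0,-0.2,-0.5,255],[5.1,-16.4,7.2,0,-0.2,-0.5,255],[5.1,-16.4,7.2,0,-0.2,-0.5,255]],
])

```text
time: 24.68
tcp_pos: [0.5686, 0.1827, 0.1537]
tcp_rot: [[0.999, 0.054, -0.001], [0.054, -0.999, 0.001], [-0.0, -0.001, -1.0]]
force: [0.4, -0.4, -0.3]
gripper_width: 0.643
finger_force: 43.2
```

```bash
python3 -c "
from h import *
hover('w9')"
```

```text
[0.5686 0.1827 0.1537] yaw 3.1 [ 0.9066 -0.6157 -1.1185] 24.725
circles [[225.  133. ]
 [331.5 133. ]] guess [226. 131.] [336. 131.] spacing 34.8 h36 16.0
offset in tool [-0.74 -0.83] yaw -0.01
tips px [[240.3 121.2]
 [319.  120.1]] at [630.1 186.3 136. ] spacing 33.4
```

View pics/w9c.png

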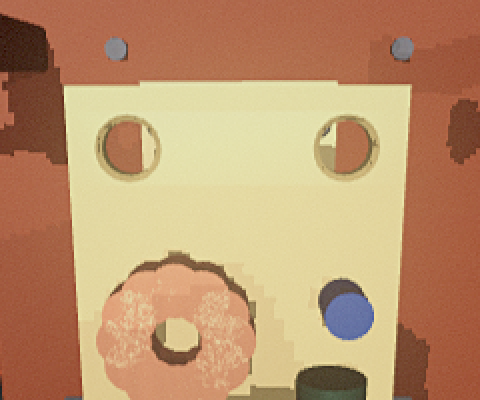

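The crop shows the holes at (224,133) and (333,133), with the tips peeking in at about row 125 (235 and 322). The y alignment is symmetric and x needs about +1.5 mm.

>>> step_arm([
  [[0.15,0,0.5,0,0,0,255],[0.15,0,2,0,0,0,255],[0.15,0,3,0,0,0,255],[0.15,0,4,0,0,0,255],[0.15,0,4.5,0,0,0,255],[0.15,0,4.5,0,0,0,255]],
])

```text
time: 25.48
tcp_pos: [0.5689, 0.1828, 0.1066]
tcp_rot: [[0.998, 0.055, -0.004], [0.055, -0.998, -0.0], [-0.004, 0.0, -1.0]]
force: [-0.9, -0.5, -1.5]
gripper_width: 0.638
finger_force: 43.2
```

>>> step_arm([
  [[0,0,1,0,0,0,255],[0,0,1.8,0,0,0,255],[0,0,2.3,0,0,0,255],[0,0,2.6,0,0,0,255],[0,0,2.7,0,0,0,255]],
])

```text
time: 26.1
tcp_pos: [0.5689, 0.1828, 0.0825]
tcp_rot: [[0.998, 0.055, -0.003], [0.055, -0.998, -0.0], [-0.003, -0.0, -1.0]]
force: [-5.2, -2.1, 16.5]
gripper_width: 0.642
finger_force: 44.6
```

>>> step_arm([
  [[0,0,0,0,0,0,0],[0,0,0,0,0,0,0],[0,0,0,0,0,0,0],[0,0,-4,0,0,0,0],[0,0,-9,0,0,0,0],[0,0,-14,0,0,0,0],[-2,4,-14.5,0,0,0,0],[-5,8,-14.5,0,0,0,0]],
])

```text
time: 27.1
tcp_pos: [0.5243, 0.0996, 0.226]
tcp_rot: [[0.998, 0.056, -0.001], [0.056, -0.998, -0.0], [-0.001, 0.0, -1.0]]
force: [-1.2, -0.8, -1.1]
gripper_width: 0.999
finger_force: 0.0
```

>>> step_arm([
  [[-3,5,0,0,0,1,0],[-6,10,3,0,0,1,0],[-9,14,7,0,0,1,0],[-9.9,15.1,10,0,0,1,0],[-9.9,15.1,10.5,0,0,1,0],[-9.9,15.1,10.5,0,0,1,0],[-9.9,15.1,10.5,0,0,1,0]],
])

```text
time: 27.98
tcp_pos: [0.4347, -0.0555, 0.1218]
tcp_rot: [[0.999, 0.039, -0.0], [0.039, -0.999, -0.0], [-0.0, 0.0, -1.0]]
force: [0.8, -0.3, -0.1]
gripper_width: 1.0
finger_force: 0.0
```

Run:
```python
from h import *
pre('w10',433,-55.6,2.2,1)
im,c=load('w10')
for o in plates(im,c): print(o)
```

```text
[ 0.4345 -0.0555  0.1217] (array([433.25, -55.31,   2.13]), np.int64(4), array([0.3, 0.3, 0.1, 0.5]))
go [-0.12 -0.03 12.07] [0.  0.  0.1] t=28.02
('red', 376.8, -57.6, 55.6, 28.8, -89.4, array([278., 287.]))
('red', 490.1, 95.2, 62.9, 21.6, -87.8, array([ 44., 114.]))
('red', 505.2, 54.3, 98.4, 43.7, -26.6, array([104.,  99.]))
('tan', 470.2, -53.9, 64.7, 55.7, 1.9, array([280., 140.]))
```

>>> step_arm([
  [[-0.12,0,3,0,0,0,0],[-0.12,0,7,0,0,0,0],[-0.12,0,10.5,0,0,0,0],[-0.12,0,11.9,0,0,0,0],[-0.12,0,11.9,0,0,0,0],[-0.12,0,11.9,0,0,0,255],[-0.12,0,11.9,0,0,0,255],[-0.12,0,11.9,0,0,0,255]],
])

```text
time: 29.02
tcp_pos: [0.4324, -0.0561, 0.0029]
tcp_rot: [[0.999, 0.037, -0.0], [0.037, -0.999, -0.0], [-0.0, 0.0, -1.0]]
force: [-0.0, 0.8, 6.1]
gripper_width: 0.643
finger_force: 41.4
```

>>> step_arm([
  [[0,0,0,0,0,0,255]],
])

```text
time: 29.15
tcp_pos: [0.4324, -0.0561, 0.0028]
tcp_rot: [[0.999, 0.037, -0.0], [0.037, -0.999, -0.0], [-0.0, 0.0, -1.0]]
force: [-0.4, 1.4, 6.1]
gripper_width: 0.643
finger_force: 41.4
```

Run:
```python
from h import *
go(570,182.6,154,3.1)
```

```text
go [ 14.64 -23.33 -15.13] [ 0.  0. -1.] t=29.15
```

>>> step_arm([
  [[0,0,-2.5,0,0,0,255],[0,0,-8,0,0,0,255],[2,-3,-13,0,0,0,255],[4.5,-7,-18,0,0,0,255],[7,-11,-22,0,0,0,255],[9.5,-15,-22.3,0,0,0,255],[12,-19,-22.3,0,0,0,255],[14.2,-22.5,-22.3,0,0,0,255]],
])

```text
time: 30.15
tcp_pos: [0.5659, 0.1757, 0.2246]
tcp_rot: [[0.999, 0.038, -0.003], [0.038, -0.999, -0.0], [-0.003, -0.0, -1.0]]
force: [-0.1, 0.2, -1.1]
gripper_width: 0.64
finger_force: 43.5
```

>>> step_arm([
  [[0.45,-0.8,0,0,0,-1,255],[0.45,-0.85,3,0,0,-1,255],[0.45,-0.85,6,0,0,-1,255],[0.45,-0.85,7.2,0,0,-1,255],[0.45,-0.85,7.2,0,0,-1,255],[0.45,-0.85,7.2,0,0,-1,255]],
])

```text
time: 30.9
tcp_pos: [0.5703, 0.1827, 0.1535]
tcp_rot: [[0.999, 0.055, -0.001], [0.055, -0.999, 0.0], [-0.001, -0.001, -1.0]]
force: [-0.1, 0.3, -1.4]
gripper_width: 0.641
finger_force: 43.4
```

```bash
python3 -c "
from h import *
hover('w11')"
```

```text
[0.5703 0.1828 0.1536] yaw 3.1 [ 0.9245  0.316  -1.3079] 30.95
circles [[225.  128.2]
 [334.8 128.2]] guess [225. 131.] [336. 131.] spacing 35.7 h36 19.3
offset in tool [ 0.76 -0.26] yaw -0.00
tips px [[232.1 125.3]
 [325.4 123.3]] at [630.2 186.7 136. ] spacing 39.6
```

View pics/w11c.png

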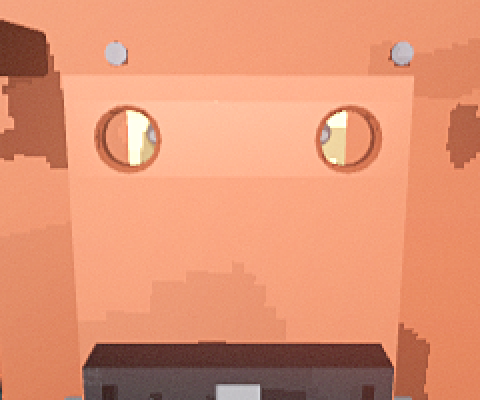

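The fan is on top, and the tips are symmetric in the holes, which are at (224,129) and (334,129) in the full picture. About -1.4 mm in x is needed.

>>> step_arm([
  [[-0.13,0,0.5,0,0,0,255],[-0.13,0,2,0,0,0,255],[-0.13,0,3,0,0,0,255],[-0.13,0,3.8,0,0,0,255],[-0.13,0,4.3,0,0,0,255],[-0.13,0,4.7,0,0,0,255],[-0.13,0,4.9,0,0,0,255],[-0.13,0,5,0,0,0,255]],
])

```text
time: 31.95
tcp_pos: [0.5685, 0.1828, 0.1046]
tcp_rot: [[0.998, 0.055, -0.001], [0.055, -0.998, 0.0], [-0.001, -0.0, -1.0]]
force: [-4.4, -1.8, 14.4]
gripper_width: 0.638
finger_force: 44.7
```

>>> step_arm([
  [[0,0,0,0,0,0,0],[0,0,0,0,0,0,0],[0,0,0,0,0,0,0],[0,0,-4,0,0,0,0],[0,0,-9,0,0,0,0],[0,2,-14,0,0,0,0],[0,7,-16,0,0,0,0],[0,12,-16,0,0,0,0]],
])

```text
time: 32.95
tcp_pos: [0.5763, 0.0621, 0.2644]
tcp_rot: [[0.998, 0.056, 0.002], [0.056, -0.998, 0.0], [0.002, -0.0, -1.0]]
force: [0.6, -0.7, -0.9]
gripper_width: 1.004
finger_force: 0.0
```

Run:
```python
from h import *
s=ctrl.observe(); print(s['tcp_pos'],s['time'])
a,ca=snap('scene','s12'); b,cb=snap('side','d12')
N=np.array([569.8,182.8]); th=np.radians(3.1); ex=np.array([np.cos(th),np.sin(th),0]); ey=np.array([-np.sin(th),np.cos(th),0])
def fx(c,uv,X):
    d=np.linalg.inv(c['K'])@[*uv,1]@c['R']; o=-c['R'].T@c['t']*1000; n0=np.array([*N,0])
    q=o+d*((X-(o-n0)@ex)/(d@ex)); y,z=(q-n0)@ey,q[2]; return np.round([y,z,np.hypot(y-75,z-165),np.arctan2(z-165,75-y)],2)
i0,c0=load('scene0'); 
print(fx(c0,(391,33),0),fx(c0,(352,18),-78),fx(c0,(429,49),78))
o=np.zeros((420,800,3),np.uint8); o[:,:395]=cv2.resize(a[0:210,230:430],(395,415))[:420] if 0 else cv2.copyMakeBorder(cv2.resize(a[0:210,230:430],(395,415)),0,5,0,0,0); o[:,400:]=cv2.copyMakeBorder(cv2.resize(b[60:260,150:350],(400,400)),0,20,0,0,0)
cv2.imwrite('pics/m12.png',o[:,:,::-1])
```

```text
[0.5763 0.0621 0.2644] 32.95
[176.41 274.02 148.9    2.32] [134.37 299.85 147.34   1.99] [222.15 242.46 166.29   2.66]
```

View pics/m12.png

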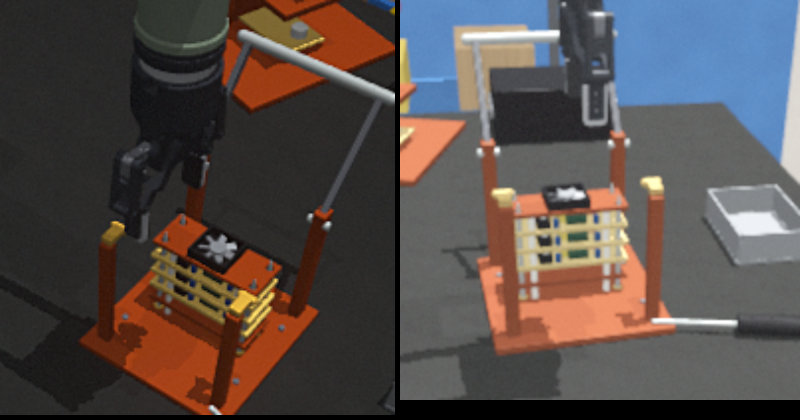

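The stack stands with evenly spaced plates and the fan on top. The frame's bar is in the open position, passing through scene pixel (391,33), at about 2.32 rad.

>>> step_arm([
  [[0,0,-5,0,0,0,0],[0,-4,-7.6,0,0,0,0],[0,-9.5,-7.6,0,0,0,0],[0,-15,-7.6,0,0,0,0],[0,-20.5,-7.6,0,0,0,0],[0,-26,-7.6,0,0,0,0],[0,-29.2,-7.6,0,0,0,0],[0,-29.2,-7.6,0,0,0,0]],
])

```text
time: 34.05
tcp_pos: [0.5584, 0.3575, 0.3366]
tcp_rot: [[0.998, 0.059, -0.005], [0.059, -0.998, -0.001], [-0.005, 0.0, -1.0]]
force: [-0.0, -0.6, -0.0]
gripper_width: 0.998
finger_force: 0.0
```

>>> step_arm([
  [[0,0,0,0,0,0,0],[0,0,0,0,0,0,0]],
])

```text
time: 34.3
tcp_pos: [0.5596, 0.3534, 0.3383]
tcp_rot: [[0.999, 0.053, -0.003], [0.053, -0.999, -0.0], [-0.003, 0.0, -1.0]]
force: [-0.0, -0.1, -0.5]
gripper_width: 0.999
finger_force: 0.0
```

Run:
```python
from h import *
s=ctrl.observe(); print(s['tcp_pos'],s['qpos'],s['time'])
im,c=snap('wrist','w13'); a,ca=snap('side','d13')
o=np.zeros((420,790,3),np.uint8); o[:,:560]=im; o[:300,565:]=cv2.resize(a[40:190,150:262],(225,300)); cv2.imwrite('pics/m13.png',o[:,:,::-1])
```

```text
[0.5596 0.3534 0.3383] [0.5453 0.4277 1.1359 0.0013 1.5809 2.0626] 34.3
```

View pics/m13.png

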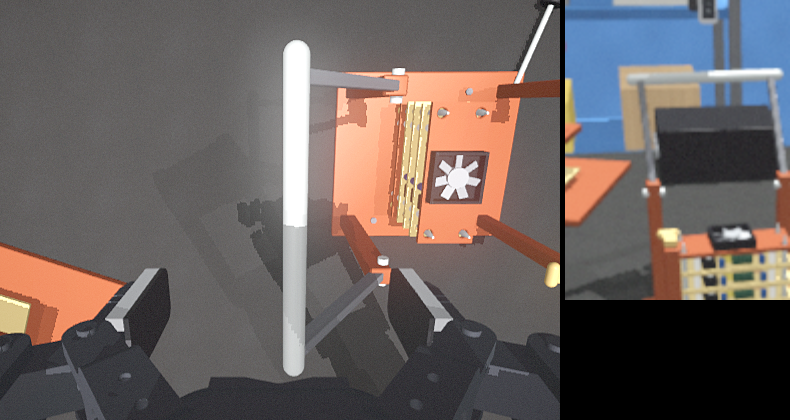

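The wrist view shows the bar at columns 293–297 (rows 48–370), between the open fingers and slightly to the right of centre. The fan plate sits on all four posts.

Run:
```python
from h import *
im,c=load('w13'); s=ctrl.observe(); p=s['tcp_pos']*1000; R=np.array(s['tcp_rot'])
N=np.array([569.8,182.8]); th=np.radians(3.1); ex=np.array([np.cos(th),np.sin(th)]); ey=np.array([-ex[1],ex[0]])
for z in (262,272,282):
    Q=ray(c,[(297,55),(293.3,365)],z/1000)*1000; f=(Q[:,:2]-N)@np.c_[ex,ey]; y=f[0,1]+(f[1,1]-f[0,1])*(0-f[0,0])/(f[1,0]-f[0,0])
    print(z,f.round(1),'len',np.ptp(f[:,0]).round(1),'y at x=0 %.1f'%y,'radius %.1f'%np.hypot(y-75,z-165),'ang %.3f'%np.arctan2(z-165,75-y))
def bar(a): 
    y,z=75-145*np.cos(a),165+145*np.sin(a); return [*(N+ey*y),z]
for a in (2.25,2.3,2.35): 
    b=bar(a); print(a,np.round(b,1)); go(b[0],b[1],b[2]-18,3.1)
```

```text
262 [[  93.2  161.4]
 [-109.7  161.3]] len 202.9 y at x=0 161.3 radius 129.8 ang 2.298
272 [[  92.   161.8]
 [-101.6  161.7]] len 193.6 y at x=0 161.8 radius 137.8 ang 2.252
282 [[ 90.8 162.3]
 [-93.5 162.2]] len 184.3 y at x=0 162.3 radius 146.0 ang 2.212
2.25 [560.8 348.6 277.8]
go [0.11 0.49 7.87] [-0.   0.2 -0. ] t=34.40
2.3 [560.5 354.2 273.1]
go [ 0.12 -0.07  8.34] [-0.   0.2 -0. ] t=34.40
2.35 [560.2 359.4 268.2]
go [ 0.12 -0.59  8.83] [-0.   0.2 -0. ] t=34.40
```

>>> step_arm([
  [[0.1,0.86,3,0,0.2,0,0],[0.1,0.86,6,0,0.2,0,0],[0.1,0.86,7.7,0,0.2,0,0],[0.1,0.86,7.7,0,0.2,0,0],[0.1,0.86,7.7,0,0.2,0,255],[0.1,0.86,7.7,0,0.2,0,255],[0.1,0.86,7.7,0,0.2,0,255],[0.1,0.86,7.7,0,0.2,0,255]],
], force=25)

```text
time: 35.4
tcp_pos: [0.5607, 0.3458, 0.2614]
tcp_rot: [[0.998, 0.055, 0.001], [0.055, -0.998, -0.0], [0.001, 0.0, -1.0]]
force: [0.3, 2.3, 2.0]
gripper_width: 0.152
finger_force: 27.9
```

>>> step_arm([
  [[0,0,0,0,0,0,255],[0,0,0,0,0,0,255]],
])

```text
time: 35.65
tcp_pos: [0.5607, 0.3459, 0.2614]
tcp_rot: [[0.998, 0.055, 0.001], [0.055, -0.998, 0.0], [0.001, -0.0, -1.0]]
force: [0.2, -0.7, 1.0]
gripper_width: 0.15
finger_force: 24.9
```

Run:
```python
from h import *
s=ctrl.observe(); p=s['tcp_pos']*1000
N=np.array([569.8,182.8]); th=np.radians(3.1); ey=np.array([-np.sin(th),np.cos(th)])
y=(p[:2]-N)@ey; a=np.arccos((75-y)/145); z=165+145*np.sin(a); print('y %.1f ang %.3f barz %.1f tcp %s h %.1f'%(y,a,z,p.round(1),z-p[2]),s['gripper_width'],s['force'])
# arc increments tool y/z (cm) from here
for t in np.r_[np.arange(a,0.2,-.2),.2,.13,0]:
    print('%.3f'%t,'dy %.2f dz %.2f'%(-((75-145*np.cos(t))-y)/10,-(165+145*np.sin(t)-z)/10))
```

```text
y 163.4 ang 2.226 barz 280.0 tcp [560.7 345.9 261.4] h 18.6 0.1498345522004283 [ 0.2084 -0.7403  1.0116]
2.226 dy -0.00 dz -0.00
2.026 dy 2.46 dz -1.53
1.826 dy 5.17 dz -2.53
1.626 dy 8.03 dz -2.98
1.426 dy 10.93 dz -2.85
1.226 dy 13.74 dz -2.15
1.026 dy 16.35 dz -0.91
0.826 dy 18.66 dz 0.83
0.626 dy 20.59 dz 3.00
0.426 dy 22.04 dz 5.50
0.226 dy 22.97 dz 8.25
0.200 dy 23.05 dz 8.62
0.130 dy 23.21 dz 9.62
0.000 dy 23.34 dz 11.50
```

Bar pinched (width 0.15 × 85 ≈ 13 mm). Follow the arc.

>>> step_arm([
  [[0,1.2,-0.8,0,0,0,255],[0,2.46,-1.53,0,0,0,255],[0,3.8,-2.1,0,0,0,255],[0,5.17,-2.53,0,0,0,255],[0,6.6,-2.82,0,0,0,255],[0,8.03,-2.98,0,0,0,255],[0,9.48,-2.97,0,0,0,255],[0,10.93,-2.85,0,0,0,255]],
])

```text
time: 36.65
tcp_pos: [0.5669, 0.2355, 0.2893]
tcp_rot: [[0.999, 0.055, 0.0], [0.055, -0.999, -0.0], [0.0, 0.0, -1.0]]
force: [0.9, 2.8, 3.2]
gripper_width: 0.151
finger_force: 26.0
```

>>> step_arm([
  [[0,1.4,0.3,0,0,0,255],[0,2.81,0.7,0,0,0,255],[0,4.15,1.28,0,0,0,255],[0,5.42,1.94,0,0,0,255],[0,6.6,2.75,0,0,0,255],[0,7.73,3.68,0,0,0,255],[0,8.75,4.7,0,0,0,255],[0,9.66,5.85,0,0,0,255]],
])

```text
time: 37.65
tcp_pos: [0.5719, 0.1396, 0.2303]
tcp_rot: [[0.998, 0.055, 0.0], [0.055, -0.998, -0.0], [-0.0, 0.0, -1.0]]
force: [2.4, 2.6, 1.4]
gripper_width: 0.155
finger_force: 25.9
```

>>> step_arm([
  [[0,0.8,1.22,0,0,0,255],[0,1.45,2.5,0,0,0,255],[0,1.95,3.85,0,0,0,255],[0,2.38,5.25,0,0,0,255],[0,2.46,5.62,0,0,0,255],[0,2.46,5.62,0,0,0,255]],
])

```text
time: 38.4
tcp_pos: [0.5731, 0.1156, 0.1742]
tcp_rot: [[0.998, 0.055, -0.001], [0.055, -0.998, -0.001], [-0.001, 0.001, -1.0]]
force: [1.5, 2.1, -2.5]
gripper_width: 0.151
finger_force: 26.3
```

```bash
cat > fr.py <<'E'
from h import *
s=ctrl.observe(); p=s['tcp_pos']*1000
N=np.array([569.8,182.8]); th=np.radians(3.1); ey=np.array([-np.sin(th),np.cos(th)])
y=(p[:2]-N)@ey; print('y %.1f bar z %.1f ang~%.3f'%(y,p[2]+18.6,np.arctan2(p[2]+18.6-165,75-y)),p.round(1),s['gripper_width'],s['force'],s['time'])
E
python3 fr.py
```

```text
y -67.3 bar z 192.8 ang~0.193 [573.1 115.6 174.2] 0.15133117849244693 [ 1.4635  2.0676 -2.4528] 38.4
```

>>> step_arm([
  [[0,0.1,0.6,0,0,0,255],[0,0.2,1.1,0,0,0,255],[0,0.25,1.6,0,0,0,255],[0,0.27,2.0,0,0,0,255],[0,0.29,2.4,0,0,0,255],[0,0.29,2.7,0,0,0,255],[0,0.29,2.9,0,0,0,255],[0,0.29,3.0,0,0,0,255]],
], force=60)

```text
time: 39.4
tcp_pos: [0.5734, 0.1127, 0.1447]
tcp_rot: [[0.999, 0.055, 0.0], [0.055, -0.999, -0.0], [0.0, 0.0, -1.0]]
force: [-0.0, 0.4, 2.0]
gripper_width: 0.137
finger_force: 59.9
```

```bash
python3 fr.py
```

```text
y -70.2 bar z 163.3 ang~-0.012 [573.4 112.7 144.7] 0.137455099463314 [-0.0041  0.4332  2.0374] 39.4
```

>>> step_arm([
  [[0,0,0.15,0,0,0,255],[0,0,0.3,0,0,0,255],[0,0,0.3,0,0,0,255],[0,0,0,0,0,0,255],[0,0,0,0,0,0,140],[0,0,0,0,0,0,140],[0,0,0,0,0,0,140],[0,0,-2,0,0,0,140]],
])

```text
time: 40.4
tcp_pos: [0.5724, 0.1127, 0.1637]
tcp_rot: [[0.998, 0.055, -0.003], [0.055, -0.998, -0.001], [-0.004, 0.001, -1.0]]
force: [-0.0, -0.8, -0.1]
gripper_width: 0.454
finger_force: 0.0
```

>>> step_arm([
  [[0,0,-3,0,0,0,140],[0,0,-8,0,0,0,140],[0,5,-12,0,0,0,140],[0,10,-15,0,0,0,140],[0,16,-16,0,0,0,140],[-3,21,-16,0,0,0,140],[-3,21,-16,0,0,0,140],[-3,21,-16,0,0,0,140]],
])

```text
time: 41.4
tcp_pos: [0.555, -0.0982, 0.325]
tcp_rot: [[0.999, 0.054, 0.001], [0.054, -0.999, 0.001], [0.001, -0.001, -1.0]]
force: [0.2, 0.1, -1.1]
gripper_width: 0.454
finger_force: 0.0
```

Run:
```python
from h import *
a,ca=snap('scene','s14'); b,cb=snap('side','d14')
N=np.array([569.8,182.8]); th=np.radians(3.1); ex=np.array([np.cos(th),np.sin(th)]); ey=np.array([-ex[1],ex[0]])
for t in (0,.1):
    P=[[*(N+ex*x+ey*(75-145*np.cos(t))),165+145*np.sin(t)] for x in (-60,0,60)]; P=np.array(P)/1000
    print(t,proj(ca,P).round(1).tolist(),proj(cb,P).round(1).tolist())
o=np.zeros((440,800,3),np.uint8); o[:,:395]=cv2.resize(a[60:240,250:410],(395,440),interpolation=3); o[:,400:]=cv2.resize(b[130:250,170:290],(400,440),interpolation=3)
cv2.imwrite('pics/m14.png',o[:,:,::-1])
```

```text
0 [[299.8, 120.4], [322.6, 132.8], [346.3, 145.7]] [[211.7, 158.2], [239.0, 156.1], [265.4, 154.0]]
0.1 [[300.3, 115.3], [323.4, 127.7], [347.4, 140.7]] [[211.4, 151.9], [238.8, 149.8], [265.4, 147.9]]
```

View pics/m14.png

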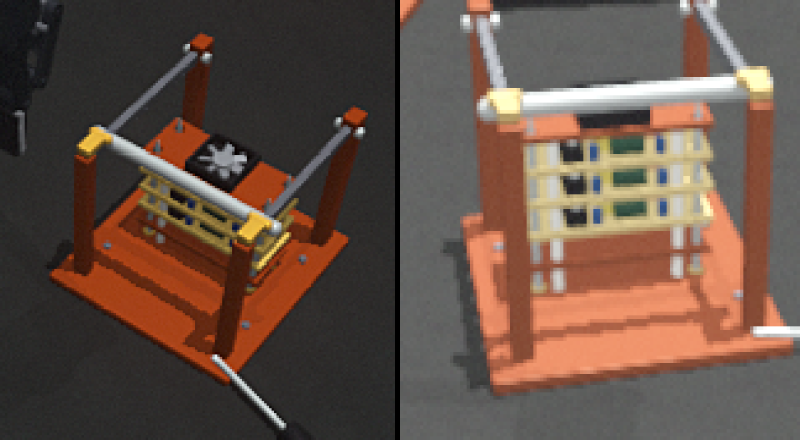

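The side view puts the bar's middle at row 156.7, against 156 predicted for fully shut and about 150 for unlatched. The catches sit over both bar ends, the stack is even, and the screwdriver is in place.

```bash
python3 -c "
from workcell import ctrl
print(ctrl.close_job())"
```

```text
the job is handed in; nothing more can be done
None
```

The fixture is loaded in order (insulating plate, the three boards, then the fan plate on top), the hold-down frame is snapped shut under both catches, and the job is handed in at about 41 s; the judge gave no verdict back.

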